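Index the glued bag handle to the squeeze clamp and hold it under pressure

ROBOT

A 6-joint arm with a two-finger parallel gripper is mounted at the origin on the work surface. World frame = base frame: x ahead of the robot, y to its left, z up, the work surface at z = 0. Lengths are in m, angles in degrees, forces in N, time in s.
With the tool pointing down it reaches from about 0.4 to 0.825 m from the base axis. Payload 7 kg.
Tool frame: the origin (TCP) lies midway between the tips of the shut fingers; the grasp point (between the pads) lies 19 mm behind it; y points along the fingers, z is the direction in which the jaws open and shut, and the axes are right-handed (so a half turn about y gives the same grasp; the last joint's range is limited). The gripper opens to 88 mm and grips with 3 to 60 N. Pads are 19 mm wide; open, the fingers measure 130 mm over their backs; the gripper's body (78 mm by 193 mm) begins 47 mm behind the grasp point.
Start: joints at [-58.436, 20.546, 0.682, 0, -70.136, -16.507], TCP at [0.175, -0.652, 0.227] pointing down, gripper open.
Joint ranges: [-176.03, 176.03], [-82.01, 121.73], [-58.28, 71.71], [-173.87, 95.51], [-174.79, -0.11], [-173.66, 173.66]. Speed limits (degrees/s): [136.94, 136.94, 172.46, 180, 180, 180].

INTERFACE

Orientations are given as [roll, pitch, yaw] about the fixed x, y, z axes, in that order (R = Rz(yaw) Ry(pitch) Rx(roll)).
In Python, from plant import ctrl gives the robot as it stands.
- The arm moves only by the tool step_arm, never from a script. Its argument "rows" is a list that holds one entry, the list of rows, each a list of 7 numbers: the gripper command: -1 is shut, 1 is fully open, values between are in proportion, then the shift along the world's x, y, z in cm, then the turn, a rotation vector about the world's x, y, z in degrees. In form: [[[fingers, tx, ty, tz, rx, ry, rz], ...]]. A call has 1 to 12 rows; each row shifts and turns the commanded pose from where the row before left it; what a row does not reach is not made up. A row lasts 1/8 s, in which the tool goes at most 62.5 mm and 10.7 degrees, less where a joint would pass 70% of its speed; a pose out of reach is approached as far as the arm can. A call is refused whole if a number of a shift passes 6.25 or a number of a turn 10.7, either way. A call with a gripper value outside its range is refused whole. The fingers move at their own pace and stop on an object; the grip force is fixed at half the most. Time passes only in rows, so rows that do not move let the fingers close. It gives the time, the measured TCP pose, the force and the opening at its end, in the units of the state.
- ctrl.get_obs(): the state, without advancing time (a new reading comes with each control period).
- ctrl.snapshot(name): name is "side" or "top"; returns the picture (420x560x3 uint8, blue, green, red); there is no depth.
- ctrl.camera_params(name): a dict with "vertical_fov" (degrees; the focal length in pixels is half the picture's height over the tangent of half this angle, whatever the lens; pixels are square), "cx", "cy" (the principal point, pixels), "k1" (the pictures are not rectified: a ray, as slopes to the right and down, at radius r is drawn at 1 + k1 r^2 times it, then the intrinsics apply), "rvec" (rotation vector, rad) and "tvec" (3), from world to camera coordinates, as OpenCV has them. Camera axes: x right, y down, z forward; pixel columns grow to the right and rows downward; lengths in m; the calibration is good to about 2 mm. A picture is of the moment at which its call begins. camera_params takes no time and is no camera call.
- ctrl.close_job(): hands the job in, once; it reports no verdict.
The state is a dict: "clock": time; "joint_pos": joint angles; "qvel": joint speeds; "tau": joint torques, N m; "tool_pos": TCP position; "orientation": TCP orientation; "force": force on the tool from outside, world axes, zero at the start; "moment": the same for the moment, N m; "opening": finger opening in m.
Only numpy, scipy, OpenCV 4.12 (cv2) and the standard library are available. Lean on these libraries where they do the work, as an engineer would, in place of code of your own. Each camera call takes 0.05 s, during which the arm holds its last target. There are 200 camera calls.

TASK

On the gluing station, lift the red sprung plunger, turn the turret a quarter turn clockwise (seen from above) until the glued wooden handle blank faces the clamp, and let the plunger drop home. Then pump the two orange clamp levers together again and again until the clamp's rubber pad presses the blank against its backstop, with the sprung pad pushed in about half of its travel and never bottomed out, so the blank is gripped but not crushed. Move the jaw only with the levers, leave everything else on the counter where it is, and finish while still holding the levers squeezed, without letting go.

Things in the scene. Friction and masses are not known exactly. Their poses are not given: they have to be found in the camera images.
- station: gluing station fixed to the counter: grey base plate 190 (x) x 390 (y) x 6 mm; at its -y end a round turret, at its +y end a blue clamp housing (54 x 90 mm, top 86 mm above the counter). Origin: centre of the plate's underside; its y axis runs along the clamp bar from turret to clamp, z up. The clamp's jaw advances towards -y. Turned about z from start to start
- pivot (a point): point on the turret's vertical axis, 95 mm towards -y from the station's origin, 71 mm above the counter (the height at which to grip the red knob when it is down)
- pull_knob (a point): middle of the red plunger knob: upright cylinder 26 mm across, 26 mm high, 62 mm from the turret's axis, its middle 71 mm above the counter when down; it rides on the turret, on the side opposite the blank. Beneath it are only a thin stem and a bushing whose top is 40 mm above the counter
- plunger (a joint): lift of the red knob in m: 0 = home (pin down in an index hole), 0.016 = fully up. A spring pulls it down with 3 N at 0 and 5.4 N fully up. The turret is locked unless it is lifted more than 0.008; between the holes the pin rides on the ring at about 0.007. Lift by 0.010 to 0.014 to turn
- turret (a joint): turn of the turret in rad, growing clockwise seen from above; starts near 0 (locked, blank facing the station's -x side, knob on the +x side). The other index hole is at 1.571 (blank facing the clamp, knob on the -y side); a stop ends the turn at 1.59. Light friction
- nest: steel nest on the turret that carries the blank, made of a backstop 64 mm wide and 34 mm high and two low side rails 10 mm high. Origin: on the turret's axis at counter level; its x axis points outwards to the blank, z up. The backstop's face is at x = 0.016
- blank: the glued handle blank: a loose block of three wood layers (medium, light, medium), 44 mm (its x, along the nest's x) x 56 mm x 36 mm high, about 60 g, lying in the nest 24 mm above the counter. Origin: centre of its underside. Its origin is at nest x = 0.038 when it is against the backstop; it starts up to 6 mm out from there
- bar (a joint): advance of the clamp bar and jaw in m, towards the turret; starts at 0 to 0.012. A brake (10 N) holds it where it is; the levers only ever drive it forward. The rubber pad's front would touch a blank seated on its backstop at about 0.039
- jaw_head: blue jaw block, 42 x 16 x 42 mm, fixed on the end of the bar. Origin: as the station's origin, shifted along the bar by the jaw's advance
- pad_face: black rubber pad 40 x 8 x 32 mm in front of the jaw on two orange stems. Origin: as the station's origin, shifted with the pad; use point pad_front for its place
- pad_front (a point): middle of the front face of the rubber pad, 46 mm above the counter
- pad (a joint): how far the sprung pad is pushed in towards the jaw, in m: 0 = free (16 mm of orange stem to be seen between pad and jaw), 0.016 = bottomed out. Its spring gives 1 N at 0 and 0.5 N more per mm, which is the force on the blank
- squeeze (a point): point midway between the two orange lever bars, at the height of their middles, 167 mm above the counter. It is fixed on the station, 130 mm towards +y from its origin
- lever_l (a joint): squeeze of the levers in rad: 0 = open, 0.16 = fully squeezed. Geared to move alike, inwards; springs open them when let go. A ratchet with 8 mm teeth: after about 0.05 rad of free play (up to 0.11 in the first stroke) the jaw advances 0.075 m per rad, so a full stroke gives 8 mm (the first 4 to 12); stopped part way it holds there. Open fully before the next stroke
- grip_l: orange lever bar on the +y side: round bar 16 mm across, 54 mm long along the station's x, its middle 167 mm above the counter. The bars' outer faces are 60 mm apart when open and 36 mm when fully squeezed. Origin: at its lever's hinge, 75 mm below the bar
- grip_r: orange lever bar on the -y side, the mirror image of grip_l. Squeezing takes 3 N on each bar in the free play, 8 to 14 N while the jaw is driven. Origin: at its lever's hinge, 75 mm below the bar
- spare1: spare handle blank, dark wood with a red middle layer, 44 x 56 x 36 mm, on the counter; not to be used. Origin: centre of its underside
- spare2: second spare handle blank, same look and size as spare1. Origin: centre of its underside
- rivet_jar: amber jar with a yellow lid, 60 mm across, 70 mm high. Origin: centre of its underside
- water: blue water bottle, 68 mm across, 190 mm high. Origin: centre of its underside
- mallet: hammer lying on the counter, about 280 mm long. Origin: on its underside
- buckle: brass frame buckle lying flat, 56 x 44 x 8 mm. Origin: centre of its underside
- tea: white mug, 76 mm across, 80 mm high. Origin: centre of its underside
Things that resemble listed ones, but are neither listed nor needed, are in the scene too. What is shaped like the blank but pink or white is not meant.

How it is judged (in metres and radians):
On the way, in this order (a step that is already met when the one before it is completed fails the run):
1. the plunger is lifted out of its hole (value of joint plunger above 0.008 m), for 0.1 s.
2. the turret is turned to the clamp and the plunger has dropped home (value of joint turret between 1.52 and 1.62 rad and value of joint plunger below 0.003 m), for 0.2 s.
3. the pad touches the blank (contact force between pad_face and blank above 1 N), for 0.1 s.
At the end, for the whole second after the job is handed in: Turret at the clamp (1.52 to 1.62 rad), plunger home (under 3 mm); blank flat in the nest, within 5 mm of its seat and 6 mm sideways; pad presses it with 2.5 to 8 N, pushed in 3.5 to 13 mm; fingers still hold the levers squeezed (over 0.015 rad, over 2 N on a bar) (all of step 2 and x of blank in the frame of nest between 0.033 and 0.043 m and y of blank in the frame of nest between -0.006 and 0.006 m and angle between blank's own z axis and vertical below 0.1 rad and contact force between pad_face and blank between 2.5 and 8 N and value of joint pad between 0.0035 and 0.013 m and value of joint lever_l above 0.015 rad and (contact force between the fingers and grip_l above 2 N or contact force between the fingers and grip_r above 2 N)); the arm keeps its last pose, push and grip.
It fails at once if the blank is crushed (the pad bottoms out, over 9 N) (contact force between pad_face and blank above 9 N).
It fails at once if the jaw is pushed by hand instead of by the levers (contact force between the fingers and jaw_head above 5 N or contact force between the fingers and pad_face above 5 N).
It fails at once if something else on the counter is moved by more than 3 cm (distance of any of spare1, spare2, rivet_jar, water, mallet, buckle, tea from where it was at the start of the episode above 0.03 m).
It also fails if it takes over 67 s, if anything falls off the work surface, if the arm or the gripper's body presses on something with over 40 N, if the wrist force passes 120 N, or if a joint passes its speed limit or range.

## Working session

There is one attempt and no reset: what is moved stays moved. The work goes in short steps, Python scripts to look and compute and a tool call to move; the robot and the scene stay as the last step left them, time stands still between calls to the robot, and variables do not carry over. Pictures are saved under pics/ and viewed, about 8 in all and at most 12, crops included, and the job is handed in when it is done.

Besides the shell and the picture viewer there is one more tool, called after "Emit:" by a JSON object that holds its "api" and its "payload", one argument or row to a line. step_arm: Moves the arm, as the interface text tells. Its arguments: {"type":"object","properties":{"rows":{"type":"array"}},"required":["rows"]}

```bash
mkdir -p pics
cat > h.py <<'E'
import numpy as np, cv2
from plant import ctrl
def K(n):
    p=ctrl.camera_params(n); f=210/np.tan(np.radians(p["vertical_fov"])/2)
    R=cv2.Rodrigues(np.array(p["rvec"],float))[0]; return p,f,R,np.array(p["tvec"],float).ravel()
def ray(n,u,v):
    p,f,R,t=K(n); d=np.array([(u-p["cx"])/f,(v-p["cy"])/f]); s=d.copy()
    for _ in range(30): s=d/(1+p["k1"]*(s@s))
    return -R.T@t, R.T@np.array([s[0],s[1],1])
def atz(n,u,v,z):
    o,d=ray(n,u,v); return o+d*(z-o[2])/d[2]
def tri(a,b):
    (o,d),(q,e)=ray(*a),ray(*b); k=np.linalg.lstsq(np.c_[d,-e],q-o,rcond=None)[0]
    x,y=o+d*k[0],q+e*k[1]; return (x+y)/2,np.linalg.norm(x-y)
def proj(n,P):
    p,f,R,t=K(n); c=R@np.array(P,float)+t; s=c[:2]/c[2]; s=s*(1+p["k1"]*(s@s)); return s*f+[p["cx"],p["cy"]]
def snap(n,f,crop=None,k=1):
    i=ctrl.snapshot(n)
    cv2.imwrite('pics/raw_'+f+'.png',i)
    if crop: i=i[crop[1]:crop[3],crop[0]:crop[2]]
    i=cv2.resize(i,None,fx=k,fy=k,interpolation=cv2.INTER_CUBIC); cv2.imwrite('pics/'+f+'.png',i); return i
E
python3 -c "
from h import *
a=snap('side','a');b=snap('top','b')
print(ctrl.get_obs()); print(ctrl.camera_params('side'),ctrl.camera_params('top'))
for n in('side','top'):print(K(n)[1],ray(n,280,210))
"
```

```text
{'clock': 0.1, 'joint_pos': array([-5.84368289e+01,  2.05891775e+01,  6.39664050e-01, -1.76572429e-02,
       -7.01356904e+01, -1.65074944e+01]), 'qvel': array([-0.04113842, -0.17234396,  0.08104719,  0.04201009,  0.0119264 ,
       -0.00942949]), 'tau': array([ 5.67482020e-04, -5.84165812e+01,  2.93747592e+01,  7.01534808e+00,
        1.01693082e-02, -7.68873792e-05]), 'tool_pos': array([ 0.17520669, -0.65141897,  0.22570065]), 'orientation': array([-8.99135911e+01,  8.29654584e-03,  1.50496709e+01]), 'force': array([-0.11917384, -0.10336057, -0.66640174]), 'moment': array([-0.00614189, -0.001743  , -0.01715333]), 'opening': 0.08728528282378366}
{'vertical_fov': 54.4336508092621, 'cx': 285.8207679275785, 'cy': 205.56626236543303, 'k1': -0.10137923074770999, 'rvec': array([ 1.11780072,  2.27089023, -1.08200683]), 'tvec': array([ 0.3230965 , -0.1928449 ,  1.72016736])} {'vertical_fov': 47.05957049027038, 'cx': 279.90333270455295, 'cy': 207.45238582732205, 'k1': 0.05394846758978338, 'rvec': array([ 2.15009366, -2.15846528,  0.13218442]), 'tvec': array([0.00270128, 0.57474319, 1.44023997])}
408.3208250449805 (array([1.35878778, 0.62678999, 0.92810901]), array([-0.60609866, -0.47749532, -0.63636764]))
482.28116316290004 (array([ 0.38854845, -0.00487646,  1.50121102]), array([ 0.12085813,  0.00344054, -0.9926779 ]))
```

View pics/a.png

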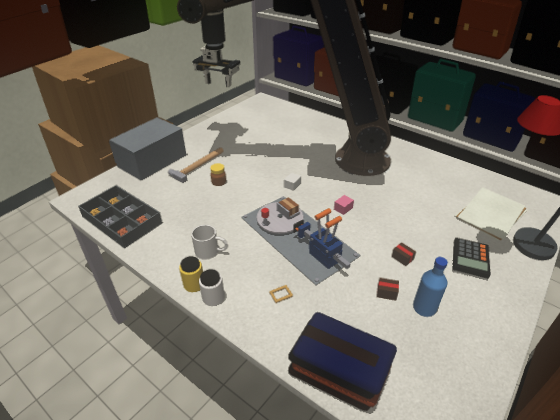

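View pics/b.png

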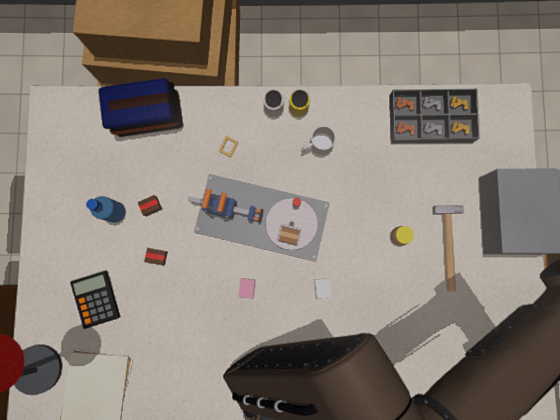

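The station is at about (262,218) in the top view and (300,238) in the side view, with the knob on the +x side and the levers on the +y side. I'll enlarge both.

```bash
python3 -c "
import cv2
a=cv2.imread('pics/raw_a.png')[190:290,235:365];b=cv2.imread('pics/raw_b.png')[165:270,185:335]
cv2.imwrite('pics/a2.png',cv2.resize(a,None,fx=6,fy=6,interpolation=2));cv2.imwrite('pics/b2.png',cv2.resize(b,None,fx=5,fy=5,interpolation=2))"
```

```text
(no output)
```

View pics/a2.png

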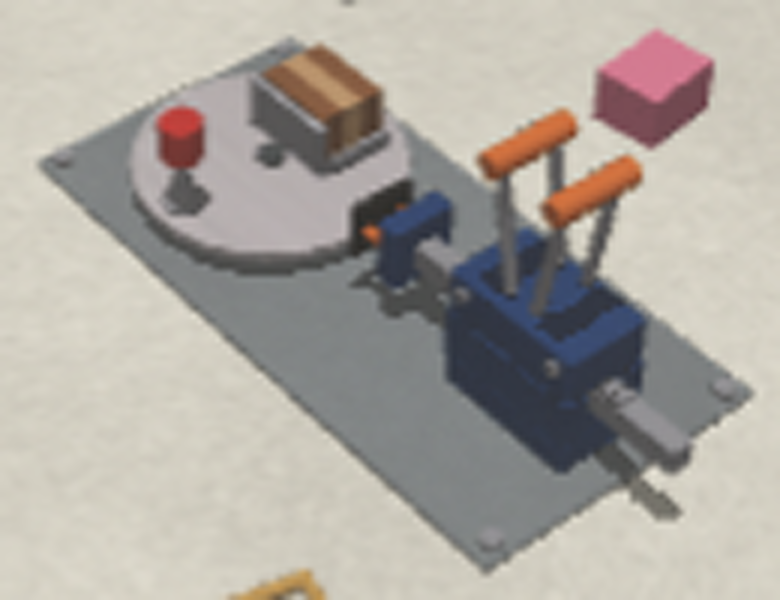

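View pics/b2.png

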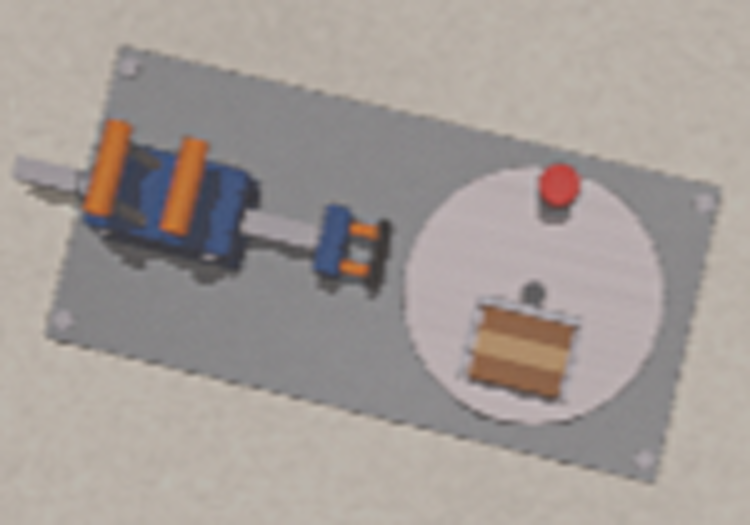

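```bash
cat >> h.py <<'E'
S=lambda u,v:('side',(u+.5)/6-.5+235,(v+.5)/6-.5+190)
T=lambda u,v:('top',(u+.5)/5-.5+185,(v+.5)/5-.5+165)
E
python3 -c "
from h import *
c=[]
for s,t in zip([(487,573),(38,162),(752,395)],[(122,46),(720,186),(46,338)]):
    p=tri(S(*s),T(*t)); print('corner',p,atz(*T(*t),.006)); c.append(p[0])
print('c4',atz(*T(655,484),.006))
q=[atz(*T(*t),.006)[:2] for t in [(122,46),(720,186),(655,484),(46,338)]]
o=sum(q)/4; y=(q[0]+q[3]-q[1]-q[2])/2; x=(q[0]+q[1]-q[2]-q[3])/2
print('o',o,np.linalg.norm(x),np.linalg.norm(y),np.degrees(np.arctan2(y[1],y[0]))-90,np.degrees(np.arctan2(x[1],x[0])))
print('knob top',tri(S(181,117),T(561,179)))
print('gl',tri(S(593,190),T(109,168)));print('gr',tri(S(528,143),T(185,187)))
print('spindle',atz(*T(533,293),.03))
"
```

```text
corner (array([0.68598826, 0.22573455, 0.00290357]), np.float64(0.003956602281025787)) [0.68641669 0.22358117 0.006     ]
corner (array([ 0.59457313, -0.15032779,  0.00777727]), np.float64(0.0031340246062369053)) [ 0.59579626 -0.15175389  0.006     ]
corner (array([0.50189378, 0.26951074, 0.00364598]), np.float64(0.002633202515734752)) [0.50234597 0.26791466 0.006     ]
c4 [ 0.41079336 -0.10867375  0.006     ]
o [0.54883807 0.05776705] 0.18964207846332617 0.38683844213499524 -13.618974140301773 -13.324744203083819
knob top (array([ 0.58724111, -0.047495  ,  0.08865717]), np.float64(0.005619709883589035))
gl (array([0.5838213 , 0.20638825, 0.16933294]), np.float64(0.003495337830441635))
gr (array([0.57326476, 0.16340606, 0.16919201]), np.float64(0.002271183107307466))
spindle [ 0.52681339 -0.03392106  0.03      ]
```

The top view gives plate angle -13.5° and station origin (0.548, 0.058). That puts the pivot at (0.526, -0.034), the knob at (0.587, -0.048) and the squeeze point at (0.5785, 0.185, 0.168). Both views agree to within a few mm. I'll go above the knob with the jaws tangential (yaw 166.5°).

Emit:
{"api": "step_arm", "payload": {
  "rows": [
    [[1,2.75,4.02,0,0,0,10.1],[1,2.75,4.02,0,0,0,10.1],[1,2.75,4.02,0,0,0,10.1],[1,2.75,4.02,0,0,0,10.1],[1,2.75,4.02,0,0,0,10.1],[1,2.75,4.02,0,0,0,10.1],[1,2.75,4.02,0,0,0,10.1],[1,2.75,4.02,0,0,0,10.1],[1,2.75,4.02,0,0,0,10.1],[1,2.75,4.02,0,0,0,10.1],[1,2.75,4.02,0,0,0,10.1],[1,2.75,4.02,0,0,0,10.1]]
  ]
}}

```text
clock: 1.6
tool_pos: [0.5059, -0.1679, 0.2265]
orientation: [-90.0, -0.0, 136.6]
force: [1.1, -0.4, -0.5]
opening: 0.0876
```

Emit:
{"api": "step_arm", "payload": {
  "rows": [
    [[1,2.75,4.02,0,0,0,10.1],[1,2.75,4.02,0,0,0,10.1],[1,2.75,4.02,0,0,0,10.1],[1,0,0,-2.5,0,0,0],[1,0,0,-2.5,0,0,0],[1,0,0,0,0,0,0],[1,0,0,0,0,0,0]]
  ]
}}

```text
clock: 2.48
tool_pos: [0.5883, -0.049, 0.1774]
orientation: [-90.0, 0.0, 166.6]
force: [-0.2, -0.2, 0.3]
opening: 0.0873
```

Emit:
{"api": "step_arm", "payload": {
  "rows": [
    [[1,-0.1,0.1,-4.5,0,0,0],[1,0,0,-4,0,0,0],[1,0,0,-3,0,0,0],[1,0,0,-1,0,0,0],[1,0,0,0,0,0,0],[-1,0,0,0,0,0,0],[-1,0,0,0,0,0,0],[-1,0,0,0,0,0,0],[-1,0,0,0,0,0,0]]
  ]
}}

```text
clock: 3.6
tool_pos: [0.587, -0.0478, 0.0519]
orientation: [-90.0, 0.0, 166.6]
force: [-0.2, -0.5, 0.1]
opening: 0.0532
```

Emit:
{"api": "step_arm", "payload": {
  "rows": [
    [[-1,0,0,0,0,0,0],[-1,0,0,0,0,0,0],[-1,0,0,0,0,0,0],[-1,0,0,0,0,0,0],[-1,0,0,0,0,0,0],[-1,0,0,0,0,0,0]]
  ]
}}

```text
clock: 4.35
tool_pos: [0.5868, -0.0479, 0.0515]
orientation: [-90.0, -0.0, 166.6]
force: [-0.7, -1.7, -0.1]
opening: 0.0254
```

Emit:
{"api": "step_arm", "payload": {
  "rows": [
    [[-1,0,0,0.4,0,0,0],[-1,0,0,0.4,0,0,0],[-1,0,0,0.45,0,0,0],[-1,0,0,0,0,0,0],[-1,0,0,0,0,0,0]]
  ]
}}

```text
clock: 4.97
tool_pos: [0.5867, -0.0479, 0.064]
orientation: [-90.0, -0.0, 166.6]
force: [2.1, -1.9, -5.0]
opening: 0.0249
```

```bash
python3 -c "
from h import *
o=ctrl.get_obs();print(o['tool_pos'],o['force'],o['joint_pos'])
P=np.array([.5261,-.0339]);r=np.array(o['tool_pos'][:2])-P;print(np.linalg.norm(r),np.degrees(np.arctan2(r[1],r[0])))
u=np.array([.9724,-.2334]);R=.062
a0=np.radians(-13.5);pr=r
for i in range(1,13):
    a=np.radians(-7.55*i);n=np.array([[np.cos(a),-np.sin(a)],[np.sin(a),np.cos(a)]])@r;print(np.round((n-pr)*100,2));pr=n
"
```

```text
[ 0.58674907 -0.04786328  0.0639525 ] [ 2.06973945 -1.88721128 -5.00472776] [ 1.43505113e+01  2.13066682e+01 -2.18813264e+01 -5.27044944e-04
 -4.68172009e+01  6.22015167e+01]
0.06223570865581785 -12.965322321016572
[-0.24 -0.78]
[-0.34 -0.75]
[-0.43 -0.7 ]
[-0.52 -0.63]
[-0.6  -0.56]
[-0.67 -0.48]
[-0.72 -0.38]
[-0.77 -0.29]
[-0.8  -0.18]
[-0.82 -0.08]
[-0.82  0.03]
[-0.81  0.14]
```

The lift force of 5.0 N matches the spring at about 13 mm. I'll turn along the arc.

Emit:
{"api": "step_arm", "payload": {
  "rows": [
    [[-1,-0.24,-0.78,0,0,0,-7.55],[-1,-0.34,-0.75,0,0,0,-7.55],[-1,-0.43,-0.7,0,0,0,-7.55],[-1,-0.52,-0.63,0,0,0,-7.55],[-1,-0.6,-0.56,0,0,0,-7.55],[-1,-0.67,-0.48,0,0,0,-7.55],[-1,-0.72,-0.38,0,0,0,-7.55],[-1,-0.77,-0.29,0,0,0,-7.55],[-1,-0.8,-0.18,0,0,0,-7.55],[-1,-0.82,-0.08,0,0,0,-7.55],[-1,-0.82,0.03,0,0,0,-7.55],[-1,-0.81,0.14,0,0,0,-7.55]]
  ]
}}

```text
clock: 6.48
tool_pos: [0.5092, -0.096, 0.0635]
orientation: [-89.8, 0.1, 75.7]
force: [-1.6, -9.9, -5.5]
opening: 0.0255
```

Emit:
{"api": "step_arm", "payload": {
  "rows": [
    [[-1,0,0,0,0,0,0],[-1,0,0,0,0,0,0]]
  ]
}}

```text
clock: 6.72
tool_pos: [0.5091, -0.0959, 0.0635]
orientation: [-89.8, 0.1, 75.9]
force: [-1.4, -11.0, -5.3]
opening: 0.0252
```

Emit:
{"api": "step_arm", "payload": {
  "rows": [
    [[-1,0,-0.15,0,0,0,0],[-1,0,0,0,0,0,0],[-1,0,0,0,0,0,0]]
  ]
}}

```text
clock: 7.1
tool_pos: [0.5097, -0.0963, 0.0635]
orientation: [-89.8, 0.1, 75.9]
force: [-5.0, -4.2, -5.2]
opening: 0.0253
```

```bash
python3 -c "
from h import *
b=snap('top','d',(185,165,335,270),3);a=snap('side','c',(235,190,365,290),3)
cv2.imwrite('pics/cd.png',np.vstack([np.pad(a,((0,0),(0,60),(0,0))),b]))
print(ctrl.get_obs()['moment'])"
```

```text
[-1.69192777  1.33119074  0.13792123]
```

View pics/cd.png

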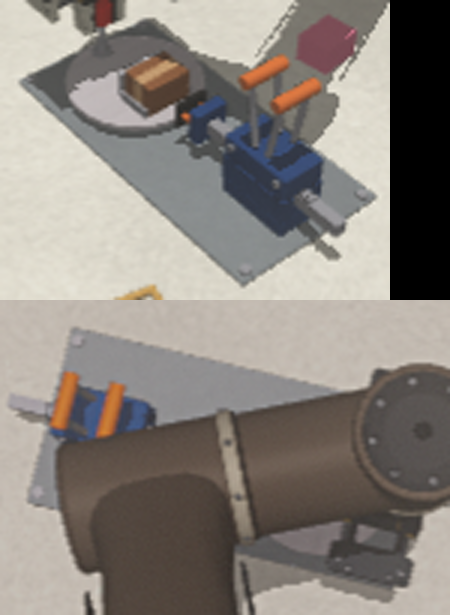

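The turret has turned and the blank faces the clamp. Lowering the plunger.

Emit:
{"api": "step_arm", "payload": {
  "rows": [
    [[-1,0,0,-0.4,0,0,0],[-1,0,0,-0.2,0,0,0],[-1,0,0,0,0,0,0],[-1,0,0,0,0,0,0]]
  ]
}}

```text
clock: 7.7
tool_pos: [0.5098, -0.0963, 0.0575]
orientation: [-89.8, 0.1, 76.0]
force: [-3.9, -4.3, -5.3]
opening: 0.0257
```

Emit:
{"api": "step_arm", "payload": {
  "rows": [
    [[-1,0,0,-0.2,0,0,0],[-1,0,0,-0.2,0,0,0],[-1,0,0,0,0,0,0],[-1,0,0,0,0,0,0]]
  ]
}}

```text
clock: 8.2
tool_pos: [0.5098, -0.0963, 0.0536]
orientation: [-89.8, 0.1, 76.0]
force: [-5.4, -4.2, -3.7]
opening: 0.0256
```

Force has dropped to 3.7 N at 0.0536, below ring height, so the pin is in the hole. I'll finish lowering, release and rise.

Emit:
{"api": "step_arm", "payload": {
  "rows": [
    [[-1,0,0,-0.2,0,0,0],[-1,0,0,0,0,0,0],[0.2,0,0,0,0,0,0],[0.2,0,0,0,0,0,0],[0.2,0,0,0,0,0,0],[0.2,0,0,0,0,0,0],[0.2,0,0,0,0,0,0]]
  ]
}}

```text
clock: 9.07
tool_pos: [0.5116, -0.0958, 0.0521]
orientation: [-90.0, -0.0, 76.0]
force: [-0.2, -0.1, 0.3]
opening: 0.0525
```

Emit:
{"api": "step_arm", "payload": {
  "rows": [
    [[0.2,0,0,3,0,0,0],[0.2,0,0,5,0,0,0],[0.3,0,0,5,0,0,0],[0.6,0,0,5,0,0,0],[1,0,0,3,0,0,0],[1,0,0,0,0,0,0],[1,0,0,0,0,0,0]]
  ]
}}

```text
clock: 9.95
tool_pos: [0.511, -0.0958, 0.2614]
orientation: [-90.0, -0.0, 75.9]
force: [-0.5, 0.1, -0.6]
opening: 0.0861
```

Emit:
{"api": "step_arm", "payload": {
  "rows": [
    [[1,0.75,3.12,0,0,0,10.05],[1,0.75,3.12,0,0,0,10.05],[1,0.75,3.12,0,0,0,10.05],[1,0.75,3.12,0,0,0,10.05],[1,0.75,3.12,0,0,0,10.05],[1,0.75,3.12,0,0,0,10.05],[1,0.75,3.12,0,0,0,10.05],[1,0.75,3.12,0,0,0,10.05],[1,0.75,3.12,0,0,0,10.05],[1,0,0,0,0,0,0],[1,0,0,0,0,0,0]]
  ]
}}

```text
clock: 11.32
tool_pos: [0.5784, 0.1845, 0.2608]
orientation: [-89.9, -0.1, 166.3]
force: [-0.0, 1.0, 0.3]
opening: 0.0878
```

```bash
python3 -c "
from h import *
b=snap('top','f',(185,165,335,270),4);a=snap('side','e',(235,180,365,250),4)
cv2.imwrite('pics/ef.png',np.vstack([np.pad(a,((0,0),(0,80),(0,0))),b])[:600])
print(ctrl.get_obs()['tool_pos'],[proj('side',[.5261-.0145,-.0339-.0603,z]) for z in(.084,.091)])"
```

```text
[0.57858976 0.18407399 0.26154413] [array([267.6112443 , 193.63134394]), array([267.5654829 , 191.99405209])]
```

View pics/ef.png

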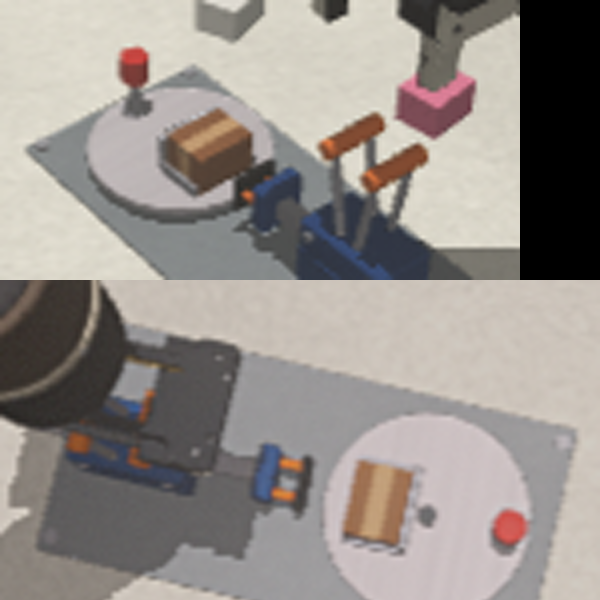

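The knob top is at about (268,193) in the side view. Home predicts (267.6,193.6), so the plunger is down, and the blank faces the clamp. Descending over the levers.

Emit:
{"api": "step_arm", "payload": {
  "rows": [
    [[1,0,0.05,-4,0,0,0],[1,0,0,-4,0,0,0],[1,0,0,-2.5,0,0,0],[1,0,0,-0.7,0,0,0],[1,0,0,0,0,0,0],[0.5,0,0,0,0,0,0],[0.5,0,0,0,0,0,0],[0.3,0,0,0,0,0,0],[0.3,0,0,0,0,0,0]]
  ]
}}

```text
clock: 12.55
tool_pos: [0.5788, 0.1845, 0.1507]
orientation: [-89.9, 0.0, 166.4]
force: [-1.5, -4.0, 6.1]
opening: 0.0582
```

Emit:
{"api": "step_arm", "payload": {
  "rows": [
    [[0.2,0,-0.05,0,0,0,0],[0.1,0,0,0,0,0,0],[0,0,0,0,0,0,0],[-0.1,0,0,0,0,0,0],[-0.17,0,0,0,0,0,0],[-0.2,0,0,0,0,0,0],[-0.2,0,0,0,0,0,0]]
  ]
}}

```text
clock: 13.42
tool_pos: [0.5791, 0.1844, 0.1517]
orientation: [-90.0, 0.1, 166.4]
force: [-5.4, -4.1, 14.0]
opening: 0.0354
```

```bash
python3 -c "
from h import *
b=snap('top','g2',(235,200,310,245),8);a=snap('side','g1',(265,205,340,245),8)
cv2.imwrite('pics/g.png',np.vstack([a,b])[:600])
# prediction of jaw top-edge centre vs bar advance? print pixel per mm
y=np.array([.2334,.9724]);x=np.array([.9724,-.2334]);o=np.array([.5483,.0585])
for s in(0.02,.03,.04): print(s,[proj(n,[*(o+y*s),.046+.016])for n in('side','top')])"
```

```text
0.02 [array([301.25547169, 225.36882211]), array([254.09793573, 213.67734859])]
0.03 [array([303.3112868 , 227.00324282]), array([250.86303184, 212.91874501])]
0.04 [array([305.38578866, 228.65245556]), array([247.62918138, 212.16045119])]
```

View pics/g.png

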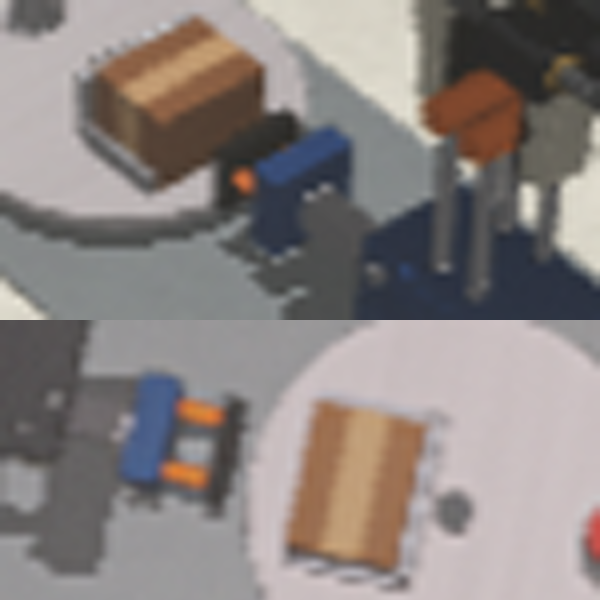

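The first stroke advanced the jaw about 7 mm. The pad front is now at station y ≈ -12 mm, against -35 mm for a seated blank, so about 23 mm remains. I'll do the next strokes.

Emit:
{"api": "step_arm", "payload": {
  "rows": [
    [[0.5,0,0,0,0,0,0],[0.5,0,0,0,0,0,0],[0.5,0,0,0,0,0,0],[0.5,0,0,0,0,0,0],[0.5,0,0,0,0,0,0]]
  ]
}}

```text
clock: 14.15
tool_pos: [0.5791, 0.1853, 0.15]
orientation: [-90.0, 0.0, 166.4]
force: [-0.5, 0.2, 0.3]
opening: 0.0656
```

Emit:
{"api": "step_arm", "payload": {
  "rows": [
    [[0.2,0,0,0,0,0,0],[0.1,0,0,0,0,0,0],[0,0,0,0,0,0,0],[-0.1,0,0,0,0,0,0],[-0.17,0,0,0,0,0,0],[-0.2,0,0,0,0,0,0],[-0.2,0,0,0,0,0,0]]
  ]
}}

```text
clock: 15.02
tool_pos: [0.579, 0.1844, 0.1518]
orientation: [-90.0, 0.1, 166.4]
force: [-4.0, -2.9, 12.0]
opening: 0.0356
```

Emit:
{"api": "step_arm", "payload": {
  "rows": [
    [[0.5,0,0,0,0,0,0],[0.5,0,0,0,0,0,0],[0.5,0,0,0,0,0,0],[0.5,0,0,0,0,0,0],[0.5,0,0,0,0,0,0]]
  ]
}}

```text
clock: 15.65
tool_pos: [0.5791, 0.1854, 0.15]
orientation: [-90.0, 0.0, 166.4]
force: [0.3, 0.3, 0.4]
opening: 0.0658
```

Emit:
{"api": "step_arm", "payload": {
  "rows": [
    [[0.2,0,0,0,0,0,0],[0.1,0,0,0,0,0,0],[0,0,0,0,0,0,0],[-0.1,0,0,0,0,0,0],[-0.17,0,0,0,0,0,0],[-0.2,0,0,0,0,0,0],[-0.2,0,0,0,0,0,0]]
  ]
}}

```text
clock: 16.52
tool_pos: [0.579, 0.1845, 0.1518]
orientation: [-90.0, 0.1, 166.4]
force: [-4.9, -2.7, 11.7]
opening: 0.035
```

```bash
python3 -c "
from h import *
b=snap('top','i2',(235,200,310,245),8);a=snap('side','i1',(265,205,340,245),8)
cv2.imwrite('pics/i.png',np.vstack([a,b])[:600])"
```

```text
(no output)
```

View pics/i.png

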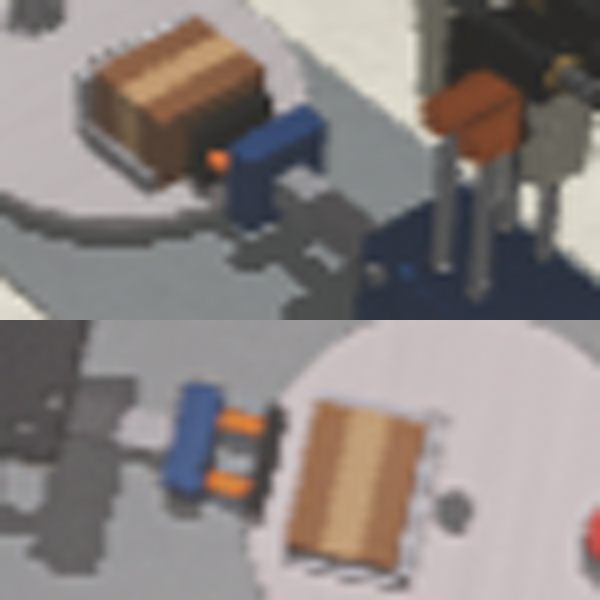

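Two more strokes advanced the jaw 16 mm, and the stems are still fully out. The remaining gap to the blank is 7–12 mm, so one more full stroke is safe.

Emit:
{"api": "step_arm", "payload": {
  "rows": [
    [[0.5,0,0,0,0,0,0],[0.5,0,0,0,0,0,0],[0.5,0,0,0,0,0,0],[0.5,0,0,0,0,0,0],[0.5,0,0,0,0,0,0]]
  ]
}}

```text
clock: 17.25
tool_pos: [0.5791, 0.1853, 0.15]
orientation: [-90.0, 0.0, 166.4]
force: [-0.2, -0.2, -0.7]
opening: 0.0656
```

Emit:
{"api": "step_arm", "payload": {
  "rows": [
    [[0.2,0,0,0,0,0,0],[0.1,0,0,0,0,0,0],[0,0,0,0,0,0,0],[-0.1,0,0,0,0,0,0],[-0.17,0,0,0,0,0,0],[-0.2,0,0,0,0,0,0],[-0.2,0,0,0,0,0,0]]
  ]
}}

```text
clock: 18.12
tool_pos: [0.579, 0.1844, 0.1518]
orientation: [-90.0, 0.1, 166.4]
force: [-5.3, -3.0, 11.6]
opening: 0.0351
```

```bash
cat > prof.py <<'E'
from h import *
# rectified top-view strips on plane z=.061, station frame: columns s (station y) from +40 to -90 mm, rows x -30..30, 6 px/mm
def rect(img,n='top',z=.061):
    y=np.array([.2334,.9724]);x=np.array([.9724,-.2334]);o=np.array([.5483,.0585])
    s=np.arange(.03,-.095,-.001/6);xs=np.arange(.03,-.03,-.001/4)
    c=[(s[0],xs[0]),(s[-1],xs[0]),(s[-1],xs[-1]),(s[0],xs[-1])]
    q=np.float32([proj(n,[*(o+y*a+x*b),z]) for a,b in c])
    M=cv2.getPerspectiveTransform(np.float32([[0,0],[len(s)-1,0],[len(s)-1,len(xs)-1],[0,len(xs)-1]]),q)
    r=cv2.warpPerspective(img,M,(len(s),len(xs)),flags=cv2.INTER_CUBIC|cv2.WARP_INVERSE_MAP)
    return r
if __name__=='__main__':
    out=[]
    import sys
    ctop=ctrl.snapshot('top');cv2.imwrite('pics/raw_%s.png'%sys.argv[1],ctop)
    for f in ['g2','i2']: out.append(rect(cv2.imread('pics/raw_%s.png'%f)))
    out.append(rect(ctop)); v=np.vstack(out)[:,:760]
    for k in range(0,760,60): cv2.line(v,(k,0),(k,v.shape[0]),(0,255,0),1)
    cv2.imwrite('pics/%s.png'%sys.argv[1],v[:, :760][:600]) if v.shape[0]<=600 else cv2.imwrite('pics/%s.png'%sys.argv[1],cv2.resize(v,(760,600)))
    print(v.shape)
E
python3 prof.py k
```

```text
(720, 750, 3)
```

View pics/k.png

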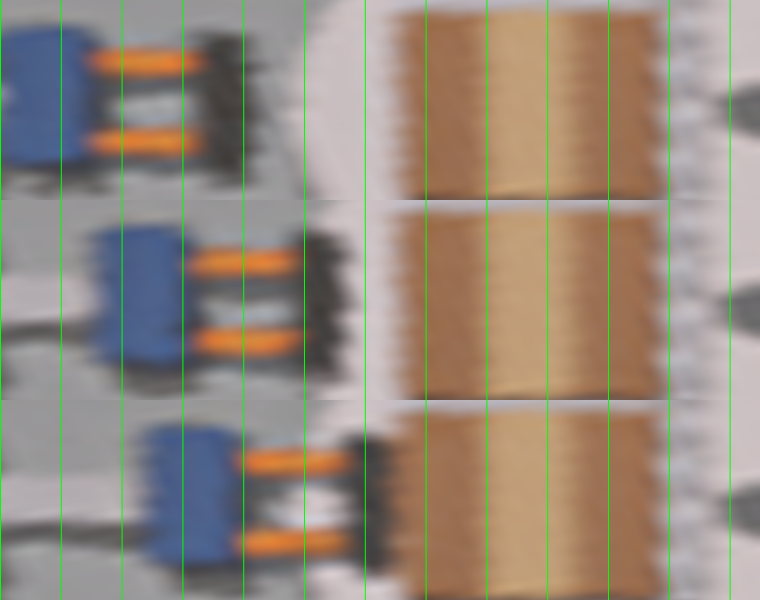

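The blank is seated and the pad is about 1 mm from it, with the stems still free. One more full 8 mm stroke should push the pad in about 7 mm, roughly half its travel. I'll do it slowly.

Emit:
{"api": "step_arm", "payload": {
  "rows": [
    [[0.5,0,0,0,0,0,0],[0.5,0,0,0,0,0,0],[0.5,0,0,0,0,0,0],[0.5,0,0,0,0,0,0],[0.5,0,0,0,0,0,0]]
  ]
}}

```text
clock: 18.8
tool_pos: [0.5791, 0.1853, 0.15]
orientation: [-90.0, 0.0, 166.4]
force: [0.0, 0.1, 1.0]
opening: 0.0655
```

Emit:
{"api": "step_arm", "payload": {
  "rows": [
    [[0.25,0,0,0,0,0,0],[0.2,0,0,0,0,0,0],[0.15,0,0,0,0,0,0],[0.1,0,0,0,0,0,0],[0.05,0,0,0,0,0,0],[0,0,0,0,0,0,0],[-0.05,0,0,0,0,0,0],[-0.1,0,0,0,0,0,0],[-0.15,0,0,0,0,0,0],[-0.2,0,0,0,0,0,0],[-0.2,0,0,0,0,0,0],[-0.2,0,0,0,0,0,0]]
  ]
}}

```text
clock: 20.3
tool_pos: [0.579, 0.1845, 0.1519]
orientation: [-90.0, 0.1, 166.4]
force: [-5.8, -2.7, 12.7]
opening: 0.0354
```

```bash
sed -i "s/\['g2','i2'\]/['i2','k']/" prof.py; python3 prof.py m; python3 -c "
import cv2,numpy as np
from h import *
a=snap('side','n1',(250,185,340,245),5)
m=cv2.resize(cv2.imread('pics/m.png')[200:],(450,240))
cv2.imwrite('pics/n.png',np.vstack([a,m]))"
```

```text
(720, 750, 3)
```

View pics/n.png

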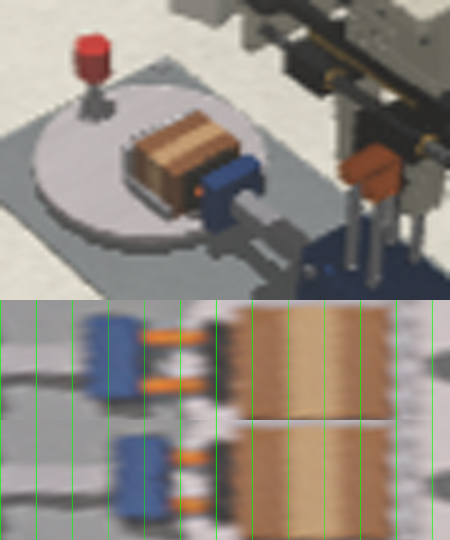

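The blank is seated and the knob is down. The visible stem shrank by about 7.5 mm, roughly half of the pad's travel, and the levers are held squeezed. Handing in.

```bash
python3 -c "
from plant import ctrl
o=ctrl.get_obs();print(o['clock'],o['opening'],o['force']);print(ctrl.close_job())"
```

```text
20.4 0.03563249540477331 [-5.82850728 -2.65049406 13.07836075]
the job is handed in; nothing more can be done
None
```

I handed the job in at 20.4 s of the 67 s allowed; no verdict was reported. I lifted the plunger about 12.5 mm, turned the turret a quarter turn clockwise, and let the plunger drop home. Then I pumped the levers five times and kept them squeezed.

My last checks from the pictures:
- **Plunger and turret:** The knob is at its home height; I checked its position against the predicted pixels after letting go of it. The blank faces the clamp.
- **Blank:** It lies flat and appears seated against the backstop.
- **Pad:** It is pushed in about 7–8 mm of its 16 mm travel, which works out to roughly 4.5–5 N. I estimated this from the visible stem length and did not measure the force directly.
- **Levers:** The fingers still hold them fully squeezed, with an opening of 35.6 mm.

Two readings were off:
- **Turret turn:** Side forces reached about 11 N because my pivot estimate was 1–2 mm off. A 1.5 mm shift of the tool eased them before I lowered the pin.
- **Lever grip:** The levers push the tool up with about 13 N at full squeeze, well under the limits.

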